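Fit the eared pad into the tile cutter's spring-clip bracket

ROBOT

A 6-joint arm with a two-finger parallel gripper is mounted at the origin on the work surface. World frame = base frame: x ahead of the robot, y to its left, z up, the work surface at z = 0. Lengths are in mm, angles in rad, forces in N, time in s.
With the tool pointing down it reaches from about 350 to 775 mm from the base axis. Payload 7.3 kg.
Tool frame: the origin (TCP) lies between the finger pads; the fingertips stand 11 mm ahead of it and the grasp point (between the pads) lies 8 mm behind it; y points along the fingers, x is the direction in which the jaws open and shut, and the axes are right-handed (so a half turn about y gives the same grasp; the last joint's range is limited). The gripper opens to 92 mm and grips with 3 to 60 N. Pads are 19 mm wide; open, the fingers measure 130 mm over their backs; the gripper's body (75 mm by 190 mm) begins 47 mm behind the grasp point.
Start: joints at [-1.346, 0.342, 1.524, -0, 1.275, -0.146], TCP at [190.263, -489.33, 237.741] pointing down, gripper open.
Joint ranges: [-2.53, 2.53], [-0.77, 2.02], [0.04, 2.7], [-1, 4.14], [0.28, 2.66], [-3.11, 3.11]. Speed limits (rad/s): [2.57, 2.57, 3.14, 3.14, 3.14, 3.14].

INTERFACE

Orientations are given as a 3x3 rotation matrix whose columns are the frame's x, y, z axes.
In Python, from rig import ctrl gives the robot as it stands.
- The arm moves only by the shell command python3 -m crank 'ROWS'. ROWS is text: rows parted by semicolons, each of 7 numbers parted by spaces: the shift along the tool's x, y, z in cm, then the turn, a rotation vector about the tool's x, y, z in degrees, then the closure in counts, from 0 (fully open) to 255 (shut). A call has 1 to 20 rows; each row is the pose to reach, as a shift and turn from the pose commanded when the call began, along the tool's axes at that moment; what a row does not reach only later rows make up. A row lasts 1/12 s, in which the tool goes at most 41.7 mm and 7.16 degrees, less where a joint would pass 70% of its speed; a pose out of reach is approached as far as the arm can. A call with a gripper value outside its range is refused whole. The fingers move at their own pace and stop on an object; the grip force is fixed at half the most. Time passes only in rows, so rows that repeat a pose let the fingers close. It gives the time, the measured TCP pose, the force and the opening at its end, in the units of the state.
- ctrl.observe(): the state, without advancing time (a new reading comes with each control period).
- ctrl.read_camera(name): name is "scene" or "top" or "wrist"; returns (picture, depth): 480x640x3 uint8, blue, green, red; 480x640 float32, mm along the optical axis (not along the pixel's ray), 0 where there is no reading.
- ctrl.camera_model(name): a dict with "fx", "fy", "cx", "cy" (pixels), "camera_from_world" (4x4, takes a point from world to camera coordinates). Camera axes: x right, y down, z forward; pixel columns grow to the right and rows downward; lengths in mm; the calibration is good to about 2 mm. The wrist camera is an equidistant fisheye: a pixel r from the principal point sees the ray r / f radians off the axis. A picture is of the moment at which its call begins: read the wrist's pose just before it. camera_model takes no time and is no camera call; for the wrist camera it gives the pose at the moment of the call.
- ctrl.job_done(): hands the job in, once; it reports no verdict.
The state is a dict: "t": time; "joint_pos": joint angles; "joint_vel": joint speeds; "tau": joint torques, N m; "tool_pos": TCP position; "tool_rot": TCP orientation; "force": force on the tool from outside, world axes, zero at the start; "torque": the same for the moment, N m; "grip_width": finger opening in mm.
Only numpy, scipy, OpenCV 4.12 (cv2) and the standard library are available. Lean on these libraries where they do the work, as an engineer would, in place of code of your own. Each camera call takes 0.05 s, during which the arm holds its last target.

TASK

Fit the rubber-faced pad that has ears into the tile cutter's bracket: slide both ears down their slots, past the spring clips, until the pad sits flat and fully home. Feel your way and press gently, never harder than about 80 N on the bracket, then slide the keeper bolt fully shut over the ear and let go. Leave the pad without ears and everything else on the bench where it is.

Things in the scene. Friction and masses are not known exactly. Their poses are not given: they have to be found in the camera images.
- pad: Pad to fit: aluminium plate 78 (y) x 46 (x) x 8 mm on a rubber facing 70 x 42 x 10 below; at each y end a flat ear 14 wide (x), reaching to y +-52, 8 thick; on top an upright gripping rib 12 thick (x), 40 long (y), 36 high. Origin: centre of the rubber's underside, z up. Plate and ears at z 10 to 18, rib z 18 to 54. 0.3 kg, lies rubber down. Half a turn makes no difference.
- bracket: Tile cutter's pad bracket, fixed to the bench: grey sole 110 (x) x 200 mm (y -80 to 120), 12 thick. Origin: on the bench under the middle between the cheeks, z up. On it a dark steel carriage with two cheeks 70 long (x), at |y| 42.5 to 58.5, tops at z 50, with an upright slot in the middle of each. Free towards +x and -x.
- slots (a point): Point midway between the two slots, level with the cheek tops (bracket x 0, y 0, z 50), if the carriage were centred. But it is clamped, unyielding, anywhere within 7 mm either way along the bracket's x, which this point does NOT show; both slots are off by the same amount. Find them by eye or feel: beside a slot the ears stop on the cheek tops; in it they first meet the clips, 3 to 6 mm lower.
- seat (a point): Point midway between the slot floors (bracket z 32), likewise not showing the carriage's offset. Ears rest on the floors when home: pad origin at bracket z 22. Slots are 17 wide (x), open above and to both y sides; in each two flared spring clips leave some 12 mm and are spread by the 14 mm ear: pushing the pad down takes some 6 to 15 N; its weight is not enough.
- keeper (a joint): Steel bolt 12 mm wide outside the +y cheek, at bracket z 41.5 to 48, on the carriage (shares its x offset). m: 0 open, 0.018 shut, moving towards the bracket's -y; shut, it lies over the seated ear with 1.5 mm to spare. An ear too high blocks it. Its end is an upright tab 30 wide (x), 8 thick (y 86 to 94 when open), z 41.5 to 75. Slides with about 3 N, stays where left.
- spare: Bystander: a pad of the same build and size but without ears. Same origin and axes. Leave it alone.
- travel_cup: Bystander: lidded drinking cup, 86 mm across, 134 high; origin under its centre.
- tile_stack: Bystander: stack of four 50 mm tiles, 28 high; origin under its centre.
- brush: Bystander: brush lying on the bench.
- glue_jar: Bystander: jar 64 mm across, 85 high; origin under its centre.
- nippers: Bystander: tile nippers, 150 mm long, lying along their x, 16 high.
- bowl: Bystander: empty bowl, 110 mm across, 45 high; origin under its centre.
There are look-alikes about, which are no part of the job. Leave any brown or green look-alike of the pad alone.

How it is judged:
By the outcome, as a careful person would: the job done as asked, in the order asked, and still so for the second after the job is handed in, with the robot touching nothing.
It also fails if it takes over 72 s, if anything falls off the work surface, if the arm or the gripper's body presses on something with over 40 N, if the wrist force passes 120 N, or if a joint passes its speed limit or range.

## Working session

There is one attempt and no reset: what is moved stays moved. The work goes in short steps, Python scripts to look and compute and a shell command to move; the robot and the scene stay as the last step left them, time stands still between calls to the robot, and variables do not carry over. Pictures are saved under pics/ and viewed, and the job is handed in when it is done.

```bash
mkdir -p pics; ls; python3 - <<'E'
from rig import ctrl
import cv2,numpy as np
print(ctrl.observe())
for n in("scene","top","wrist"):
    m=ctrl.camera_model(n);print(n,m)
    im,d=ctrl.read_camera(n);cv2.imwrite(f"pics/{n}0.png",im);np.save(f"{n}0.npy",d)
E
```

```text
pics
{'t': 0.0, 'joint_pos': array([-1.34597246e+00,  3.42737382e-01,  1.52505293e+00,  7.57919353e-06,
        1.27541243e+00, -1.45988538e-01]), 'joint_vel': array([-0.00194955,  0.00027638,  0.00160593, -0.00071345, -0.00039749,
       -0.00063107]), 'tau': array([-2.85335656e-03, -4.31245780e+01, -2.44226468e+01,  7.14635476e-02,
        5.58848656e-02, -9.45582701e-05]), 'tool_pos': array([ 190.18156375, -488.90159313,  237.02482068]), 'tool_rot': array([[ 3.62370396e-01, -3.51875233e-04,  9.32034105e-01],
       [-9.32032812e-01,  1.57118083e-03,  3.62370486e-01],
       [-1.59190332e-03, -9.99998704e-01,  2.41390156e-04]]), 'force': array([-0.85036805, -0.03007371, -0.15866242]), 'torque': array([-0.01839407, -0.03871174,  0.03395772]), 'grip_width': 92.38180862101694}
scene {'fx': 484.77473829393386, 'fy': 484.77473829393386, 'cx': 317.7609841005144, 'cy': 238.16498969854288, 'camera_from_world': array([[ 3.79173782e-01,  9.25321502e-01, -2.71288277e-03,
        -2.01711478e+02],
       [ 5.92310781e-01, -2.44964631e-01, -7.67567762e-01,
        -2.44086195e+02],
       [-7.1
[... 400 characters left out ...]
714032e-02, -1.03797973e-01,
         5.18617956e+02],
       [ 1.03957589e-01, -7.68089043e-03, -9.94552072e-01,
         1.47314095e+03],
       [ 0.00000000e+00,  0.00000000e+00,  0.00000000e+00,
         1.00000000e+00]])}
wrist {'fx': 371.64829954431775, 'fy': 371.64829954431775, 'cx': 320.16920512459944, 'cy': 236.41111553469463, 'camera_from_world': array([[ 3.64163400e-01, -9.31333949e-01, -1.44692858e-03,
        -5.24294729e+02],
       [-8.95627787e-01, -3.50627060e-01,  2.73699711e-01,
        -3.65055655e+01],
       [-2.55413165e-01, -9.83755078e-02, -9.61814106e-01,
         3.89583571e+02],
       [ 0.00000000e+00,  0.00000000e+00,  0.00000000e+00,
         1.00000000e+00]])}
```

View images.

View pics/top0.png

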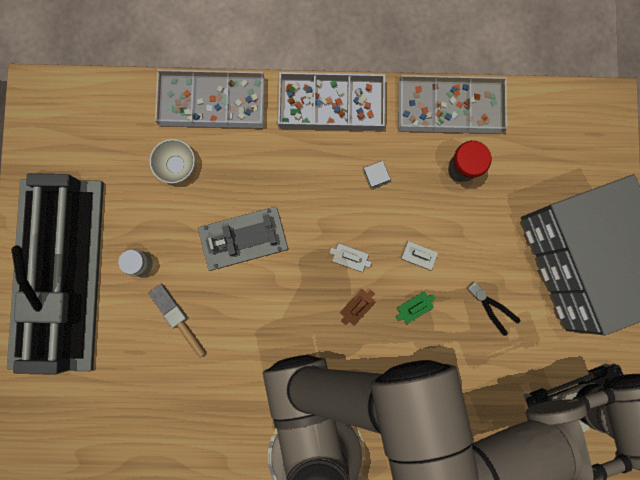

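View pics/scene0.png

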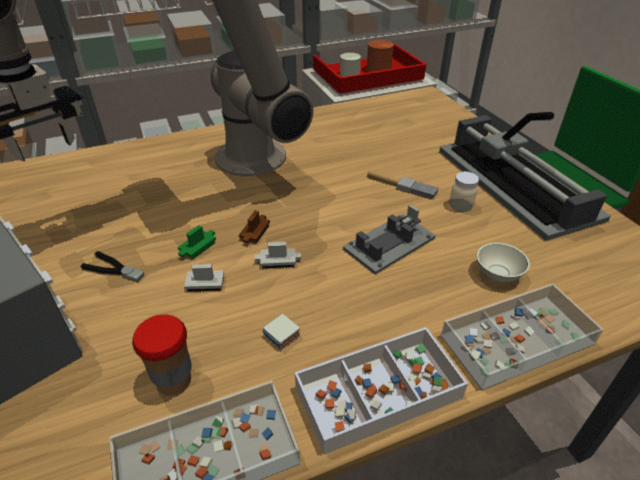

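View pics/wrist0.png

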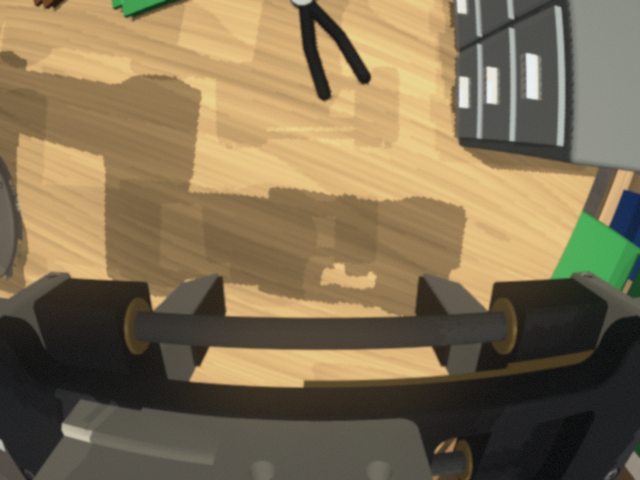

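```bash
cat > h.py <<'E'
from rig import ctrl
import cv2,numpy as np
def ray(m,u,v,fish=False):
    T=m["camera_from_world"];R=T[:3,:3];c=-R.T@T[:3,3]
    x=(u-m["cx"])/m["fx"];y=(v-m["cy"])/m["fy"]
    if fish:
        r=np.hypot(x,y);s=np.sin(r)/r if r>1e-9 else 1
        d=np.array([x*s,y*s,np.cos(r)])
    else: d=np.array([x,y,1.])
    return c,R.T@d
def onz(m,u,v,z,fish=False):
    c,d=ray(m,u,v,fish);return (c+d*(z-c[2])/d[2])
def proj(m,p,fish=False):
    T=m["camera_from_world"];q=T[:3,:3]@np.array(p,float)+T[:3,3]
    if fish:
        r=np.hypot(q[0],q[1]);th=np.arctan2(r,q[2]);k=th/r if r>1e-9 else 0
        return m["fx"]*q[0]*k+m["cx"],m["fy"]*q[1]*k+m["cy"]
    return m["fx"]*q[0]/q[2]+m["cx"],m["fy"]*q[1]/q[2]+m["cy"]
E
python3 - <<'E'
from h import *
m=ctrl.camera_model("top");im=cv2.imread("pics/top0.png");d=np.load("top0.npy")
hsv=cv2.cvtColor(im,cv2.COLOR_BGR2HSV)
g=((hsv[...,1]<60)).astype(np.uint8)*255
n,l,st,ce=cv2.connectedComponentsWithStats(g)
for i in range(1,n):
    x,y,w,h,a=st[i]
    if a>150 and 190<x<450 and 190<y<300:
        c=cv2.findContours((l==i).astype(np.uint8),0,2)[0][0];r=cv2.minAreaRect(c)
        print(st[i],r,onz(m,*r[0],12),[onz(m,*p,12).round(0)[:2] for p in cv2.boxPoints(r)])
for n_,b in(("a",(190,195,270,75)),):
  pass
cv2.imwrite("pics/c1.png",cv2.resize(im[195:285,190:310],None,fx=6,fy=6,interpolation=2))
cv2.imwrite("pics/c2.png",cv2.resize(im[225:285,320:450],None,fx=6,fy=6,interpolation=2))
E
```

```text
[ 198  207   90   63 3620] ((242.23086547851562, 238.13316345214844), (44.28743362426758, 81.9788589477539), 74.98163604736328) [514.78547077 191.44871948  12.        ] [array([539., 303.]), array([595., 111.]), array([490.,  80.]), array([435., 271.])]
[401 241  37  29 620] ((419.297607421875, 255.44906616210938), (32.77549743652344, 19.054317474365234), 21.250505447387695) [ 480.46743914 -241.87568154   12.        ] [array([ 472., -196.]), array([ 516., -213.]), array([ 489., -288.]), array([ 445., -271.])]
[330 244  42  28 689] ((350.21343994140625, 257.42071533203125), (43.06501007080078, 19.211341857910156), 20.2248592376709) [472.4895237  -73.08670097  12.        ] [array([468., -16.]), array([512., -31.]), array([ 477., -130.]), array([ 433., -115.])]
```

View pics/c1.png

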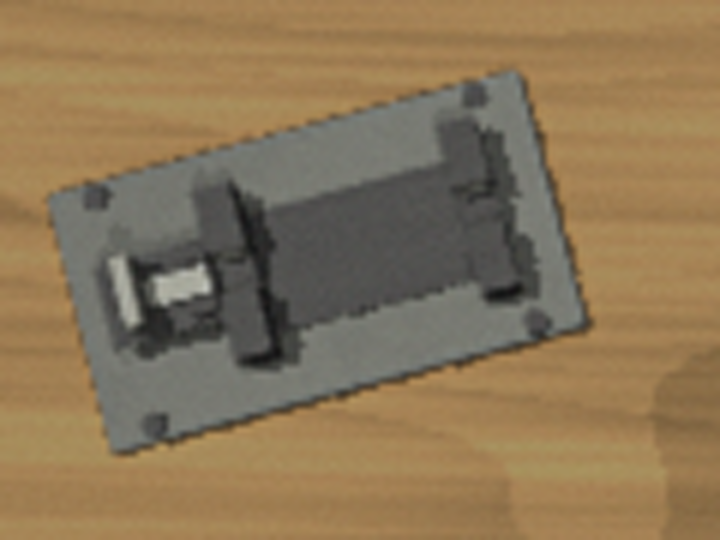

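View pics/c2.png

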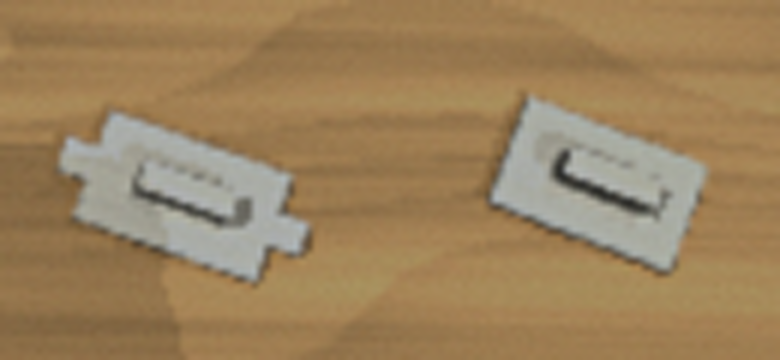

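```bash
cat >> h.py <<'E'
def move(target,yaw):
    """target world TCP, yaw of tool x (deg), tool down -> row"""
    s=ctrl.observe();R=np.array(s["tool_rot"]);p=np.array(s["tool_pos"])
    a=np.radians(yaw);x=np.array([np.cos(a),np.sin(a),0]);y=np.array([0,0,-1.]);Rt=np.c_[x,y,np.cross(x,y)]
    from scipy.spatial.transform import Rotation as Ro
    rv=Ro.from_matrix(R.T@Rt).as_rotvec(degrees=True)
    print("shift cm",(R.T@(np.array(target)-p)/10).round(3),"rot",rv.round(2))
E
python3 - <<'E'
from h import *
m=ctrl.camera_model("wrist");T=m["camera_from_world"];s=ctrl.observe()
c=-T[:3,:3].T@T[:3,3];print(s["tool_rot"].T@(c-s["tool_pos"]))
p=s["tool_pos"]+s["tool_rot"]@np.array([0,200,0]);print(proj(m,p,True))
move([472,-73,230],-19.4)
E
```

```text
[-1.43041089e-01 -1.46805956e+02  7.24885506e+01]
(np.float64(320.20529254391465), np.float64(209.86803197204412))
shift cm [-28.563   0.762  41.34 ] rot [-4.000e-02 -4.935e+01 -6.000e-02]
```

```bash
python3 -m crank '-28.56 0.76 41.34 0 -49.35 0 0;-28.56 0.76 41.34 0 -49.35 0 0;-28.56 0.76 41.34 0 -49.35 0 0;-28.56 0.76 41.34 0 -49.35 0 0;-28.56 0.76 41.34 0 -49.35 0 0;-28.56 0.76 41.34 0 -49.35 0 0;-28.56 0.76 41.34 0 -49.35 0 0;-28.56 0.76 41.34 0 -49.35 0 0;-28.56 0.76 41.34 0 -49.35 0 0;-28.56 0.76 41.34 0 -49.35 0 0;-28.56 0.76 41.34 0 -49.35 0 0;-28.56 0.76 41.34 0 -49.35 0 0;-28.56 0.76 41.34 0 -49.35 0 0;-28.56 0.76 41.34 0 -49.35 0 0;-28.56 0.76 41.34 0 -49.35 0 0;-28.56 0.76 41.34 0 -49.35 0 0;-28.56 0.76 41.34 0 -49.35 0 0'
python3 - <<'E'
from h import *
s=ctrl.observe();m=ctrl.camera_model("wrist")
im,d=ctrl.read_camera("wrist");cv2.imwrite("pics/w1.png",im);np.save("w1.npy",d)
import pickle;pickle.dump(m,open("w1.pkl","wb"))
print(s["tool_pos"],s["tool_rot"],s["joint_vel"])
E
```

```text
t: 1.57
tool_pos: [471.5, -74.6, 230.1]
tool_rot: [[0.942, -0.0, 0.334], [-0.334, -0.0, 0.942], [-0.0, -1.0, -0.0]]
force: [-0.3, -0.1, -0.1]
grip_width: 92.1
[471.50439958 -74.58450343 230.13388565] [[ 9.42460907e-01 -1.97673766e-04  3.34316317e-01]
 [-3.34316362e-01 -2.72907198e-04  9.42460872e-01]
 [-9.50624607e-05 -9.99999943e-01 -3.23289940e-04]] [-0.00221402 -0.00166852 -0.00152885  0.00274727 -0.00074269  0.00095783]
```

View pics/w1.png

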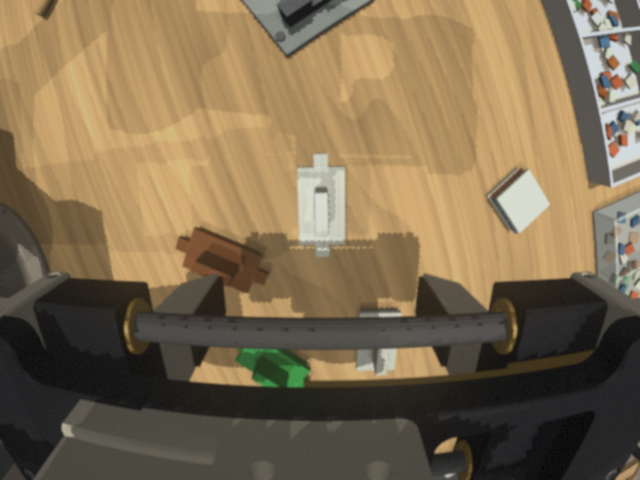

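```bash
python3 - <<'E'
from h import *
import pickle
m=pickle.load(open("w1.pkl","rb"));im=cv2.imread("pics/w1.png")
hsv=cv2.cvtColor(im,cv2.COLOR_BGR2HSV)
g=((hsv[...,1]<60)&(hsv[...,2]>90)).astype(np.uint8)
g[:140]=0;g[262:]=0;g[:,:280]=0;g[:,360:]=0
g=cv2.morphologyEx(g,cv2.MORPH_CLOSE,np.ones((5,5)))
n,l,st,ce=cv2.connectedComponentsWithStats(g);i=1+st[1:,4].argmax();print(st[i])
ys,xs=np.nonzero(l==i)
P=np.array([onz(m,u,v,18,True)[:2] for u,v in zip(xs,ys)]).astype(np.float32)
r=cv2.minAreaRect(P);print(r)
cv2.imwrite("pics/c3.png",cv2.resize(im[140:270,270:370],None,fx=5,fy=5,interpolation=2))
R=ctrl.observe()
# ears tips via pixel
for uv in((321,154.5),(322,256),(298,168),(343,168),(298,243),(346,242)):print(uv,onz(m,*uv,18,True))
E
```

```text
[ 297  153   48  104 4046]
((471.76739501953125, -72.59446716308594), (104.1489486694336, 45.955204010009766), 71.39026641845703)
(321, 154.5) [488.78631334 -25.00197147  18.        ]
(322, 256) [ 455.71193504 -122.0409573    18.        ]
(298, 168) [463.51188156 -29.91265264  18.        ]
(343, 168) [504.49515198 -44.35630645  18.        ]
(298, 243) [ 437.42929171 -100.89517651   18.        ]
(346, 242) [ 483.52038696 -116.02908276   18.        ]
```

View pics/c3.png

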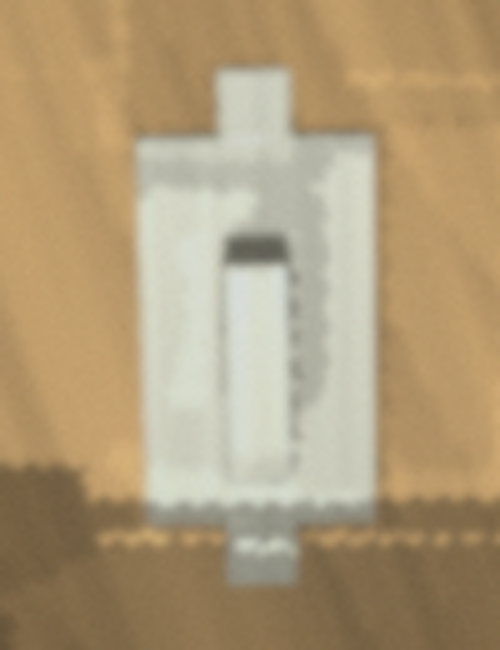

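```bash
python3 - <<'E'
from h import *
move([471.8,-72.6,34],-18.6)
E
```

```text
shift cm [-0.043 19.617  0.199] rot [ 0.01 -0.94 -0.  ]
```

```bash
python3 -m crank '-0.04 5 0.2 0 -0.94 0 0;-0.04 9 0.2 0 -0.94 0 0;-0.04 13 0.2 0 -0.94 0 0;-0.04 16 0.2 0 -0.94 0 0;-0.04 18 0.2 0 -0.94 0 0;-0.04 19.2 0.2 0 -0.94 0 0;-0.04 19.6 0.2 0 -0.94 0 0;-0.04 19.6 0.2 0 -0.94 0 0;-0.04 19.6 0.2 0 -0.94 0 255;-0.04 19.6 0.2 0 -0.94 0 255;-0.04 19.6 0.2 0 -0.94 0 255;-0.04 19.6 0.2 0 -0.94 0 255;-0.04 19.6 0.2 0 -0.94 0 255;-0.04 19.6 0.2 0 -0.94 0 255;-0.04 19.6 0.2 0 -0.94 0 255;-0.04 19.6 0.2 0 -0.94 0 255;-0.04 19.6 0.2 0 -0.94 0 255;-0.04 19.6 0.2 0 -0.94 0 255'

```

```text
t: 3.12
tool_pos: [472.3, -71.3, 34.1]
tool_rot: [[0.949, -0.0, 0.317], [-0.317, -0.0, 0.949], [-0.0, -1.0, -0.0]]
force: [0.1, 0.3, 0.8]
grip_width: 29.6
```

```bash
python3 -m crank '0 0 0 0 0 0 255;0 0 0 0 0 0 255;0 0 0 0 0 0 255;0 0 0 0 0 0 255;0 0 0 0 0 0 255;0 0 0 0 0 0 255'

```

```text
t: 3.62
tool_pos: [472.5, -71.4, 34.1]
tool_rot: [[0.949, 0.0, 0.317], [-0.317, -0.0, 0.949], [0.0, -1.0, -0.0]]
force: [1.3, 0.4, -1.5]
grip_width: 11.9
```

```bash
python3 - <<'E'
from h import *
move([551,67,200],16.3)
E
```

```text
shift cm [  3.068 -16.589  15.61 ] rot [ 1.000e-02 -3.476e+01  2.000e-02]
```

```bash
python3 -m crank '0 -1 0 0 0 0 255;0 -3 0 0 0 0 255;0 -6 0 0 0 0 255;0 -9 0 0 0 0 255;0.8 -12 3 0 -6 0 255;1.5 -14 7 0 -13 0 255;2.3 -15.5 10 0 -20 0 255;3 -16.6 13 0 -27 0 255;3.07 -16.6 15 0 -33 0 255;3.07 -16.6 15.6 0 -34.8 0 255;3.07 -16.6 15.6 0 -34.8 0 255;3.07 -16.6 15.6 0 -34.8 0 255;3.07 -16.6 15.6 0 -34.8 0 255;3.07 -16.6 15.6 0 -34.8 0 255;3.07 -16.6 15.6 0 -34.8 0 255'
python3 - <<'E'
from h import *
s=ctrl.observe();m=ctrl.camera_model("wrist")
im,d=ctrl.read_camera("wrist");cv2.imwrite("pics/w2.png",im);np.save("w2.npy",d)
import pickle;pickle.dump(m,open("w2.pkl","wb"))
print(s["tool_pos"],s["tool_rot"],s["joint_vel"],s["force"],s["grip_width"])
E
```

```text
t: 4.87
tool_pos: [550.5, 65.9, 200.0]
tool_rot: [[0.96, -0.001, -0.279], [0.279, -0.0, 0.96], [-0.001, -1.0, -0.0]]
force: [-0.3, -0.1, -2.9]
grip_width: 12.1
[550.52392736  65.87464195 199.98609289] [[ 9.60280660e-01 -6.46324925e-04 -2.79035188e-01]
 [ 2.79035104e-01 -2.18857923e-04  9.60280877e-01]
 [-6.81722528e-04 -9.99999767e-01 -2.98176882e-05]] [ 0.00512673  0.00132207 -0.00645623  0.00184958 -0.00098142 -0.00423728] [-0.26915544 -0.13922871 -2.94788926] 12.055328840686574
```

View pics/w2.png

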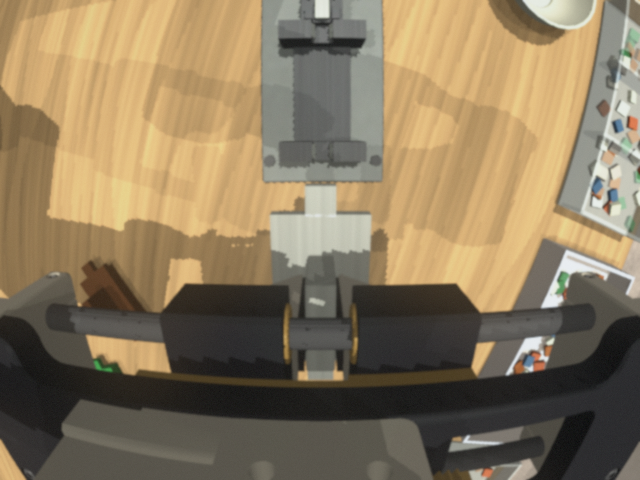

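```bash
python3 - <<'E'
import cv2
im=cv2.imread("pics/w2.png")
a=im[0:210,250:400];cv2.imwrite("pics/c4.png",cv2.resize(cv2.convertScaleAbs(a,alpha=1.6,beta=20),(600,840)[:2],interpolation=2)[:600])
a=im[130:215,255:390];cv2.imwrite("pics/c5.png",cv2.resize(cv2.convertScaleAbs(a,alpha=1.8,beta=20),None,fx=5.8,fy=5.8,interpolation=2))
E
```

```text
(no output)
```

View pics/c4.png

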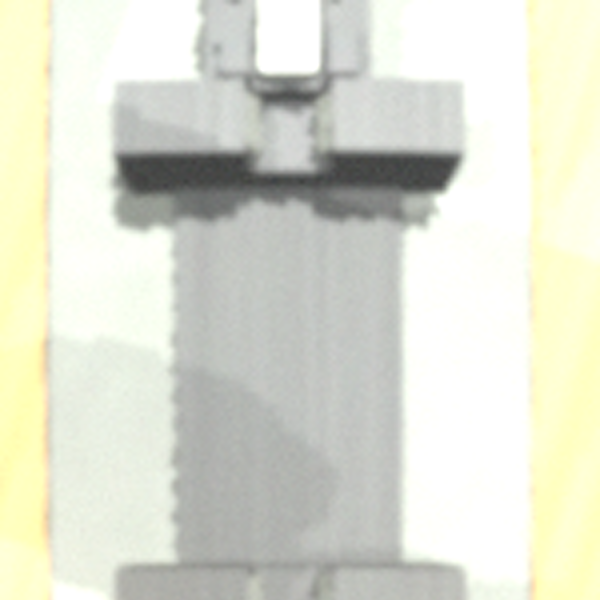

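View pics/c5.png

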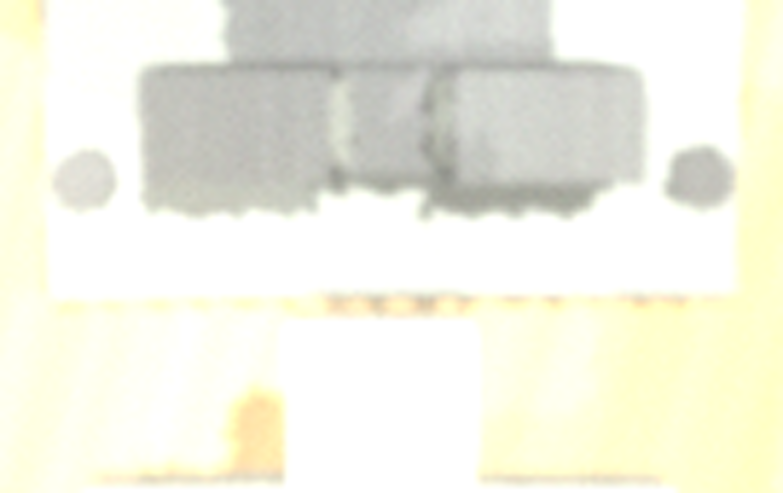

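```bash
python3 - <<'E'
from h import *
import pickle
m=pickle.load(open("w2.pkl","rb"))
f=lambda u,v,z:onz(m,u,v,z,True)[:2]
E={}
for n,v,a,b,z in(("far cheek",29.5,279,365.75,50),("near cheek",152,279.1,366.2,50),("far slot",29.5,312.5,332.5,50),("near slot",152,312.8,332.6,50),("sole far",45,262.3,382.4,12),("sole near",160,263.1,382,12)):
    A,B=f(a,v,z),f(b,v,z);E[n]=(A+B)/2;print(n,np.linalg.norm(B-A),E[n],np.degrees(np.arctan2(*(B-A)[::-1])))
for a,b in(("near cheek","far cheek"),("near slot","far slot"),("sole near","sole far")):
    d=E[b]-E[a];print(np.linalg.norm(d),np.degrees(np.arctan2(d[1],d[0]))-90)
# cheek rows
x=np.array([.96,.28]);y=np.array([-.28,.96])
o=(E["far cheek"]+E["near cheek"])/2;print(o)
for v in (20,38,141,162.): print(v,(f(295,v,50)-o)@y)
print("sole near edge",(f(322,181,12)-o)@y)
s=ctrl.observe();d=o-s["tool_pos"][:2];print(d@x,d@y)
E
```

```text
far cheek 68.7078521205334 [506.14060743 219.29504474] 16.437591461286914
near cheek 69.35483695994066 [534.59176157 122.89129589] 16.370624330207775
far slot 15.772948018954775 [506.41879155 218.61961987] 16.444208646512052
near slot 15.70023879835942 [534.68904671 122.61557288] 16.37146282863671
sole far 107.37191824438091 [507.26665415 216.1883202 ] 16.42666767176646
sole near 107.51895405265054 [537.26071801 114.42427494] 16.363684065291032
100.51443162045449 16.442646372650103
100.07988991254314 16.408088483633946
106.09224653289546 16.42242087749206
[520.3661845  171.09317031]
20 58.01336216065032
38 42.416811532540926
141 -41.67424345894937
162.0 -58.51415162458395
sole near edge -78.8388771333021
0.3573249360193844 109.36277324999934
```

```bash
python3 - <<'E'
from h import *
import pickle
m=pickle.load(open("w2.pkl","rb"));s=ctrl.observe();R=s["tool_rot"];p=s["tool_pos"]
im=cv2.imread("pics/w2.png");cv2.imwrite("pics/c6.png",cv2.resize(im[170:290,260:380],None,fx=5,fy=5,interpolation=2))
for u,v in((304.5,184.5),(336.5,184.5),(305,212),(336,212),(271,213),(369.5,213)):
    print(u,v,(R.T@(onz(m,u,v,184,True)-p)).round(1))
move([520.4,171.1,100],16.42)
E
```

```text
304.5 184.5 [-8.4 16.  51.2]
336.5 184.5 [ 5.7 16.  51.2]
305 212 [-8.2 16.  38.8]
336 212 [ 5.7 16.  38.8]
271 213 [-23.6  16.   38.4]
369.5 213 [20.8 16.  38.4]
shift cm [ 0.037 10.002 10.937] rot [ 0.01 -0.2  -0.03]
```

View pics/c6.png

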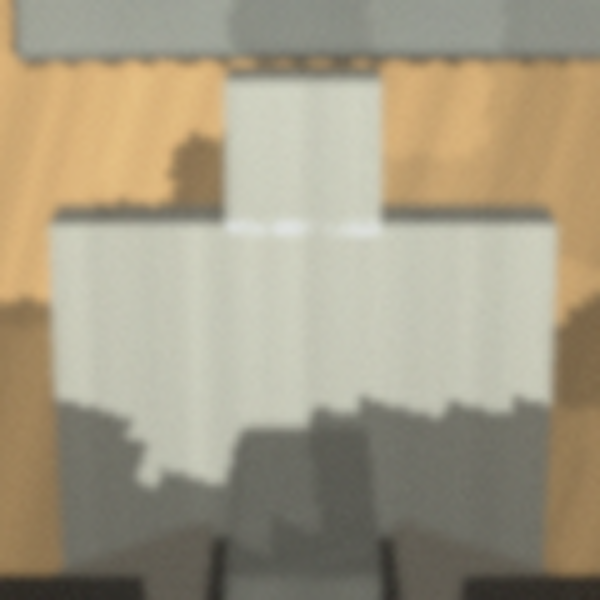

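```bash
python3 -m crank '0.05 1 3 0 -0.2 0 255;0.1 3 6 0 -0.2 0 255;0.15 6 9 0 -0.2 0 255;0.15 8 11 0 -0.2 0 255;0.15 9.5 11 0 -0.2 0 255;0.15 10 11 0 -0.2 0 255;0.15 10 11 0 -0.2 0 255;0.15 10 11 0 -0.2 0 255;0.15 10 11 0 -0.2 0 255;0.15 10 11 0 -0.2 0 255'
python3 - <<'E'
from h import *
s=ctrl.observe();m=ctrl.camera_model("wrist")
im,d=ctrl.read_camera("wrist");cv2.imwrite("pics/w3.png",im);np.save("w3.npy",d)
import pickle;pickle.dump((m,s),open("w3.pkl","wb"))
a=im[120:300,230:410];cv2.imwrite("pics/c7.png",cv2.resize(cv2.convertScaleAbs(a,alpha=1.4,beta=20),(600,600),interpolation=2))
E
```

```text
t: 5.75
tool_pos: [522.4, 172.3, 101.4]
tool_rot: [[0.959, 0.002, -0.283], [0.283, 0.0, 0.959], [0.002, -1.0, -0.0]]
force: [-1.3, -0.4, -3.0]
grip_width: 11.9
```

View pics/w3.png

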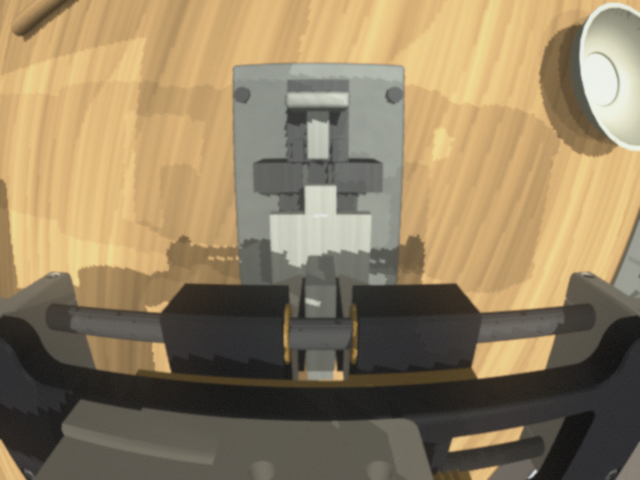

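View pics/c7.png

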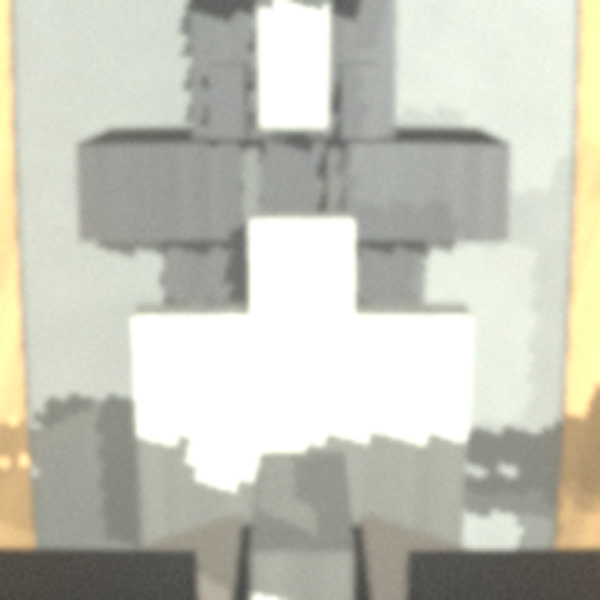

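```bash
python3 - <<'E'
from h import *
import pickle
m,s0=pickle.load(open("w3.pkl","rb"))
f=lambda u,v,z:onz(m,u,v,z,True)[:2]
x=np.array([.9592,.2827]);y=np.array([-.2827,.9592])
s=ctrl.observe();p=s["tool_pos"];print(p,s["tool_rot"])
A,B=f(253.4,178,50),f(382.4,178,50);print(np.linalg.norm(B-A),(A+B)/2,((A+B)/2-p[:2])@x,((A+B)/2-p[:2])@y,np.degrees(np.arctan2(*(B-A)[::-1])))
z=p[2]-16
A,B=f(304.4,200,z),f(336.8,200,z);print(np.linalg.norm(B-A),((A+B)/2-p[:2])@x)
print("tip",(f(320,184.5,z)-p[:2])@y)
A,B=f(302.9,175,48),f(334.4,175,48);print(np.linalg.norm(B-A),((A+B)/2-p[:2])@x)
d=np.load("w3.npy");print(d[178,270],d[178,370],d[200,320])
E
```

```text
[522.24886256 172.40221525 101.21218996] [[ 9.58958808e-01  2.12856228e-03 -2.83537428e-01]
 [ 2.83537514e-01  2.67603382e-04  9.58961108e-01]
 [ 2.11708402e-03 -9.99997699e-01 -3.46906636e-04]]
69.66934077104665 [505.85769411 219.82384995] -2.3163126487192542 50.12061533138496 16.516294074455605
14.422108328045953 -0.9732617741998154
tip 51.18401862606832
17.00287592989231 -1.900986936426417
197.08826 198.04259 164.27722
```

```bash
python3 -m crank '-0.12 0.5 0 0 0 0 255;-0.12 1.2 0 0 0 0 255;-0.12 1.9 0 0 0 0 255;-0.12 2.2 0 0 0 0 255;-0.12 2.2 0 0 0 0 255;-0.12 2.2 0 0 0 0 255;-0.12 2.2 0 0 0 0 255;-0.12 2.2 0 0 0 0 255'
python3 - <<'E'
from h import *
s=ctrl.observe();m=ctrl.camera_model("wrist")
im,d=ctrl.read_camera("wrist");cv2.imwrite("pics/w4.png",im);np.save("w4.npy",d)
import pickle;pickle.dump((m,s),open("w4.pkl","wb"))
a=im[120:270,230:410];cv2.imwrite("pics/c8.png",cv2.resize(cv2.convertScaleAbs(a,alpha=1.4,beta=20),(720,600),interpolation=2))
print(s)
E
```

```text
t: 6.47
tool_pos: [520.4, 172.6, 78.3]
tool_rot: [[0.959, 0.001, -0.285], [0.285, 0.0, 0.959], [0.0, -1.0, -0.0]]
force: [-0.7, -0.3, -2.2]
grip_width: 12.1
{'t': 6.4667, 'joint_pos': array([ 1.80539620e-01,  5.59352820e-01,  1.66080674e+00, -7.68265759e-05,
        9.20933776e-01, -1.08056342e-01]), 'joint_vel': array([-0.00044816, -0.00199206, -0.00049537, -0.00053144, -0.00029283,
       -0.00055517]), 'tau': array([-6.79100311e-03, -4.98934436e+01, -1.97928232e+01,  5.79868339e-02,
        4.79021785e-02, -4.77343997e-05]), 'tool_pos': array([520.44400639, 172.63827632,  78.30140843]), 'tool_rot': array([[ 9.58631069e-01,  5.02183971e-04, -2.84651053e-01],
       [ 2.84651075e-01,  2.94848155e-05,  9.58631193e-01],
       [ 4.89802104e-04, -9.99999873e-01, -1.14682147e-04]]), 'force': array([-0.72188369, -0.28697345, -2.22369837]), 'torque': array([ 0.04547439, -0.14375786, -0.01420952]), 'grip_width': 12.134312085837452}
```

View pics/c8.png

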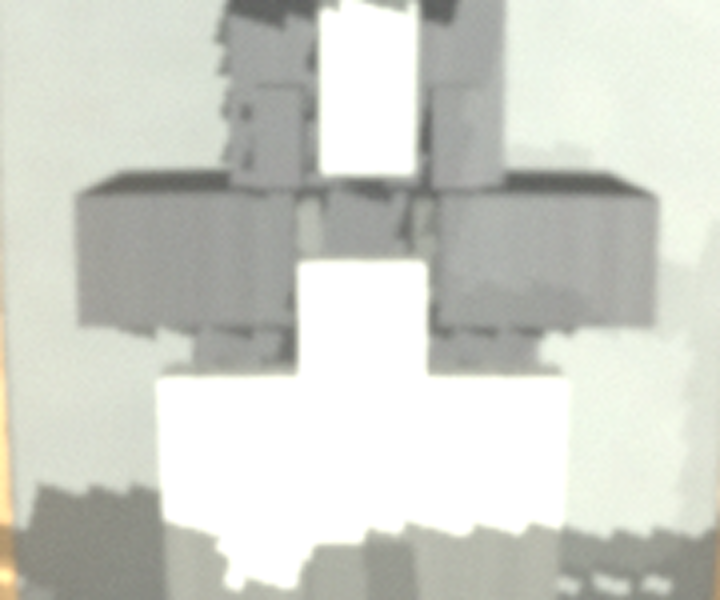

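```bash
python3 - <<'E'
from h import *
import pickle
m,s=pickle.load(open("w4.pkl","rb"))
R=s["tool_rot"];p=s["tool_pos"]
g=lambda u,v,z:(R.T@(onz(m,u,v,z,True)-p))
z=p[2]-16
print("cheek",(g(230+76/4,120+260/4,50)+g(230+658/4,120+260/4,50))/2)
print("slot",(g(230+298/4,120+220/4,50)+g(230+440/4,120+220/4,50))/2)
print("bolt",(g(230+318/4,120+150/4,48)+g(230+418/4,120+150/4,48))/2)
print("ear",(g(230+297/4,120+310/4,z)+g(230+428/4,120+310/4,z))/2)
print("plate",(g(230+157/4,120+385/4,z)+g(230+569/4,120+385/4,z))/2)
E
```

```text
cheek [-0.51680991 28.29546076 49.68612829]
slot [-0.32543671 28.29503945 54.17721592]
bolt [-0.45636334 30.29403826 62.35037155]
ear [-1.09514654 15.99424862 45.49092507]
plate [-1.01279634 15.9952636  36.99228411]
```

```bash
python3 -m crank '0.05 0.1 0 0 0 0 255;0.05 0.2 0 0 0 0 255;0.05 0.3 0 0 0 0 255;0.05 0.4 0 0 0 0 255;0.05 0.5 0 0 0 0 255;0.05 0.6 0 0 0 0 255;0.05 0.6 0 0 0 0 255'; python3 -m crank '0 0.05 0 0 0 0 255;0 0.1 0 0 0 0 255;0 0.15 0 0 0 0 255;0 0.2 0 0 0 0 255;0 0.2 0 0 0 0 255'
```

```text
t: 7.1
tool_pos: [520.6, 172.7, 71.8]
tool_rot: [[0.959, -0.0, -0.285], [0.285, -0.0, 0.959], [-0.0, -1.0, -0.0]]
force: [0.3, 0.1, -2.6]
grip_width: 11.8
t: 7.52
tool_pos: [520.7, 172.7, 70.0]
tool_rot: [[0.959, -0.0, -0.285], [0.285, -0.0, 0.959], [-0.0, -1.0, -0.0]]
force: [1.3, 0.7, -2.2]
grip_width: 11.9
```

```bash
python3 -m crank '0 0.05 0 0 0 0 255;0 0.1 0 0 0 0 255;0 0.15 0 0 0 0 255;0 0.2 0 0 0 0 255;0 0.2 0 0 0 0 255';python3 -m crank '0 0.05 0 0 0 0 255;0 0.1 0 0 0 0 255;0 0.15 0 0 0 0 255;0 0.2 0 0 0 0 255;0 0.2 0 0 0 0 255'
```

```text
t: 7.93
tool_pos: [520.7, 172.7, 68.0]
tool_rot: [[0.959, -0.0, -0.285], [0.285, -0.0, 0.959], [-0.0, -1.0, -0.0]]
force: [0.1, -0.1, -2.9]
grip_width: 11.8
t: 8.35
tool_pos: [520.9, 172.7, 66.3]
tool_rot: [[0.959, 0.001, -0.285], [0.285, 0.0, 0.959], [0.001, -1.0, -0.0]]
force: [-1.4, 0.2, -0.7]
grip_width: 11.8
```

```bash
python3 -m crank '0 0.05 0 0 0 0 255;0 0.1 0 0 0 0 255;0 0.15 0 0 0 0 255;0 0.2 0 0 0 0 255;0 0.2 0 0 0 0 255';python3 -m crank '0 0.05 0 0 0 0 255;0 0.1 0 0 0 0 255;0 0.15 0 0 0 0 255;0 0.2 0 0 0 0 255;0 0.2 0 0 0 0 255'
```

```text
t: 8.77
tool_pos: [521.1, 172.8, 64.9]
tool_rot: [[0.959, 0.001, -0.285], [0.285, 0.0, 0.959], [0.001, -1.0, -0.0]]
force: [-0.8, -0.5, 5.6]
grip_width: 11.7
t: 9.18
tool_pos: [521.0, 172.8, 62.4]
tool_rot: [[0.959, 0.001, -0.285], [0.285, 0.0, 0.959], [0.001, -1.0, -0.0]]
force: [-1.0, 0.9, 3.0]
grip_width: 11.9
```

```bash
python3 -m crank '0 0.05 0 0 0 0 255;0 0.1 0 0 0 0 255;0 0.15 0 0 0 0 255;0 0.2 0 0 0 0 255;0 0.2 0 0 0 0 255';python3 -m crank '0 0.05 0 0 0 0 255;0 0.1 0 0 0 0 255;0 0.15 0 0 0 0 255;0 0.2 0 0 0 0 255;0 0.2 0 0 0 0 255'
```

```text
t: 9.6
tool_pos: [520.9, 172.7, 60.1]
tool_rot: [[0.959, 0.0, -0.285], [0.285, -0.0, 0.959], [0.0, -1.0, -0.0]]
force: [-0.3, -0.1, 3.6]
grip_width: 11.6
t: 10.02
tool_pos: [520.9, 172.7, 58.0]
tool_rot: [[0.959, 0.0, -0.285], [0.285, -0.0, 0.959], [0.0, -1.0, -0.0]]
force: [0.5, 0.8, 3.3]
grip_width: 11.9
```

```bash
python3 -m crank '0 0.05 0 0 0 0 255;0 0.1 0 0 0 0 255;0 0.1 0 0 0 0 255';python3 -m crank '0 0.05 0 0 0 0 255;0 0.1 0 0 0 0 255;0 0.1 0 0 0 0 255'
```

```text
t: 10.27
tool_pos: [520.8, 172.7, 57.0]
tool_rot: [[0.959, 0.0, -0.285], [0.285, -0.0, 0.959], [0.0, -1.0, -0.0]]
force: [0.6, 0.3, 3.7]
grip_width: 11.9
t: 10.52
tool_pos: [520.9, 172.7, 56.1]
tool_rot: [[0.959, 0.0, -0.285], [0.285, -0.0, 0.959], [0.0, -1.0, -0.0]]
force: [0.6, -0.6, 4.2]
grip_width: 11.9
```

```bash
python3 -m crank '0 0.05 0 0 0 0 255;0 0.05 0 0 0 0 255;0 0.05 0 0 0 0 255'; python3 -m crank '0 0.05 0 0 0 0 255;0 0.05 0 0 0 0 255;0 0.05 0 0 0 0 255'
```

```text
t: 10.77
tool_pos: [520.9, 172.7, 56.1]
tool_rot: [[0.959, 0.001, -0.285], [0.285, -0.0, 0.959], [0.001, -1.0, -0.0]]
force: [-2.3, -0.2, 9.1]
grip_width: 11.4
t: 11.02
tool_pos: [520.9, 172.7, 56.1]
tool_rot: [[0.959, 0.001, -0.285], [0.285, -0.0, 0.959], [0.001, -1.0, -0.0]]
force: [-1.9, 0.1, 12.6]
grip_width: 12.0
```

```bash
python3 -m crank '0 0.05 0 0 0 0 255;0 0.1 0 0 0 0 255;0 0.1 0 0 0 0 255;0 0.1 0 0 0 0 255'
```

```text
t: 11.35
tool_pos: [520.9, 172.7, 56.0]
tool_rot: [[0.959, 0.001, -0.285], [0.285, 0.0, 0.959], [0.001, -1.0, -0.0]]
force: [-4.3, -1.5, 21.7]
grip_width: 11.7
```

```bash
python3 -m crank '0 -0.1 0 0 0 0 255;0 -0.18 0 0 0 0 255;0 -0.18 0 0 0 0 150;0 -0.18 0 0 0 0 150;0 -0.18 0 0 0 0 150;0 -0.18 0 0 0 0 150;0 -0.18 0 0 0 0 150;0 -0.18 0 0 0 0 150;0 -0.18 0 0 0 0 150;0 -0.18 0 0 0 0 150;0 -0.18 0 0 0 0 150;0 -0.18 0 0 0 0 150'
```

```text
t: 12.35
tool_pos: [520.8, 172.7, 55.9]
tool_rot: [[0.959, 0.0, -0.285], [0.285, -0.0, 0.959], [0.0, -1.0, -0.0]]
force: [0.7, -0.3, 0.8]
grip_width: 38.0
```

```bash
python3 -m crank '0 -0.5 0 0 0 0 150;0 -1.5 0 0 0 0 150;0 -3.5 0 0 0 0 150;0 -6 0 0 0 0 150;0 -8 0 0 0 0 255;0 -8 0 0 0 0 255;0 -8 0 0 0 0 255;0 -8 0 0 0 0 255;0 -8 0 0 0 0 255;0 -8 0 0 0 0 255'
python3 - <<'E'
from h import *
s=ctrl.observe();m=ctrl.camera_model("wrist")
im,d=ctrl.read_camera("wrist");cv2.imwrite("pics/w5.png",im);np.save("w5.npy",d)
import pickle;pickle.dump((m,s),open("w5.pkl","wb"))
a=im[60:300,190:450];cv2.imwrite("pics/c9.png",cv2.resize(cv2.convertScaleAbs(a,alpha=1.2,beta=10),(650,600),interpolation=2))
print(s["tool_pos"],s["force"])
E
```

```text
t: 13.18
tool_pos: [520.1, 172.6, 134.9]
tool_rot: [[0.959, -0.002, -0.285], [0.285, -0.0, 0.959], [-0.002, -1.0, 0.0]]
force: [0.2, -0.5, 0.0]
grip_width: 3.1
[520.10596798 172.58263661 134.90636908] [ 0.24028328 -0.53932192  0.00889517]
```

View pics/c9.png

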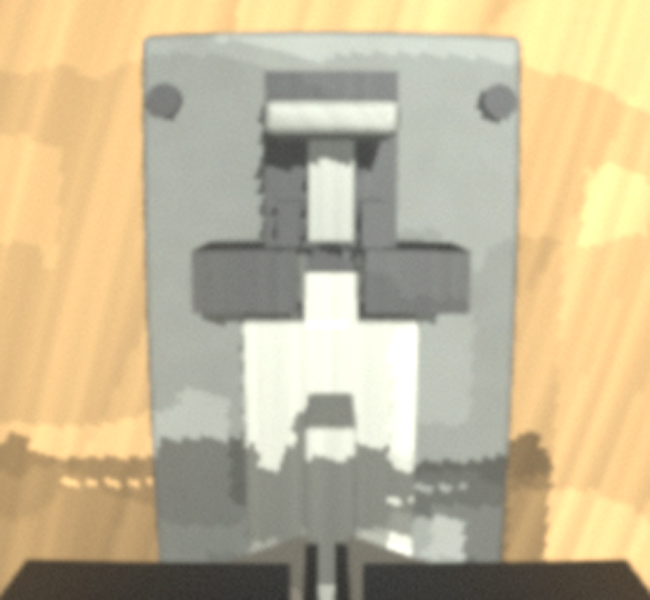

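```bash
python3 - <<'E'
from h import *
import pickle
m,s=pickle.load(open("w5.pkl","rb"));d=np.load("w5.npy");im=cv2.imread("pics/w5.png")
T=m["camera_from_world"]
def pt(u,v):
    # depth along optical axis
    c,r=ray(m,u,v,True);dd=T[:3,:3]@r
    return c+r*d[v,u]/dd[2]
R=s["tool_rot"];p=s["tool_pos"]
for n,(a,b) in dict(ear=(330,295),plateL=(265,350),plateR=(405,350),cheekL=(240,280),cheekR=(420,280),tab=(330,115),bolt=(330,200),sole=(200,250),bed=(60,60)).items():
    u,v=int(190+a/2.5),int(60+b/2.5);q=pt(u,v);print(n,(u,v),q.round(1),(R.T@(q-p)).round(1))
u=[190+x/2.5 for x in(264,398)];print("tab ctr x",[(R.T@(onz(m,k,60+117/2.5,75,True)-p)).round(1) for k in u], "tab rows",[(R.T@(onz(m,322,60+k/2.5,75,True)-p)).round(1) for k in(101,134)])
E
python3 -m crank '0 0 3 0 0 0 255;0 0 6 0 0 0 255;0 0 9 0 0 0 255;0 0 11.4 0 0 0 255;0 0 11.4 0 0 0 255;0 2 11.4 0 0 0 255;0 4 11.4 0 0 0 255;0 6 11.4 0 0 0 255;0 7 11.4 0 0 0 255;0 7.3 11.4 0 0 0 255;0 7.3 11.4 0 0 0 255;0 7.3 11.4 0 0 0 255'
```

```text
ear (322, 178) [507.1 215.4  40.4] [-0.1 94.5 44.7]
plateL (296, 200) [494.8 196.3  39.6] [-17.3  95.3  29.9]
plateR (352, 200) [530.4 207.   39.7] [19.8 95.2 30.1]
cheekL (286, 172) [484.  213.7  49.8] [-22.7  85.2  49.7]
cheekR (358, 172) [527.2 226.7  50.3] [22.3 84.6 49.9]
tab (322, 106) [494.3 257.9  74.8] [-0.4 60.1 89.1]
bolt (322, 140) [499.9 239.3  47.3] [-0.2 87.6 69.6]
sole (270, 160) [472.3 218.3  50.5] [-32.6  84.5  57.5]
bed (214, 84) [408.1 258.8  -0. ] [-82.5 135.1 114.5]
tab ctr x [array([-14.8,  60. ,  88.7]), array([14.5, 59.9, 88.8])] tab rows [array([-0.4, 59.9, 92.2]), array([-0.4, 59.9, 84.8])]
t: 14.23
tool_pos: [488.9, 281.9, 63.5]
tool_rot: [[0.959, 0.001, -0.284], [0.284, 0.0, 0.959], [0.001, -1.0, -0.0]]
force: [0.2, -1.1, 1.1]
grip_width: 0.4
```

```bash
python3 -m crank '0 0 -0.3 0 0 0 255;0 0 -0.6 0 0 0 255;0 0 -0.9 0 0 0 255;0 0 -1.1 0 0 0 255;0 0 -1.3 0 0 0 255;0 0 -1.5 0 0 0 255;0 0 -1.5 0 0 0 255'; python3 -m crank '0 0 -0.15 0 0 0 255;0 0 -0.3 0 0 0 255;0 0 -0.45 0 0 0 255;0 0 -0.6 0 0 0 255;0 0 -0.75 0 0 0 255;0 0 -0.9 0 0 0 255;0 0 -0.9 0 0 0 255'
```

```text
t: 14.82
tool_pos: [492.8, 267.4, 63.1]
tool_rot: [[0.959, 0.001, -0.284], [0.284, 0.0, 0.959], [0.001, -1.0, -0.0]]
force: [-0.2, 0.4, -0.5]
grip_width: 0.7
t: 15.4
tool_pos: [495.2, 258.6, 62.8]
tool_rot: [[0.959, -0.0, -0.284], [0.284, -0.0, 0.959], [-0.0, -1.0, -0.0]]
force: [0.2, 1.7, -0.7]
grip_width: 0.3
```

```bash
python3 -m crank '0 0 -0.1 0 0 0 255;0 0 -0.2 0 0 0 255;0 0 -0.3 0 0 0 255;0 0 -0.3 0 0 0 255';python3 -m crank '0 0 -0.1 0 0 0 255;0 0 -0.2 0 0 0 255;0 0 -0.3 0 0 0 255;0 0 -0.3 0 0 0 255'
python3 - <<'E'
from h import *
print(ctrl.observe()["force"])
m=ctrl.camera_model("wrist");im,d=ctrl.read_camera("wrist");cv2.imwrite("pics/w6.png",im)
E
```

```text
t: 15.73
tool_pos: [496.0, 255.9, 62.8]
tool_rot: [[0.959, -0.0, -0.285], [0.285, -0.0, 0.959], [-0.0, -1.0, -0.0]]
force: [0.7, 1.6, -0.1]
grip_width: 0.2
t: 16.07
tool_pos: [496.3, 255.0, 62.9]
tool_rot: [[0.959, -0.001, -0.284], [0.284, 0.003, 0.959], [0.0, -1.0, 0.003]]
force: [-1.9, 11.2, 0.6]
grip_width: 0.6
[-1.91735524 11.18224999  0.63793858]
```

View pics/w6.png

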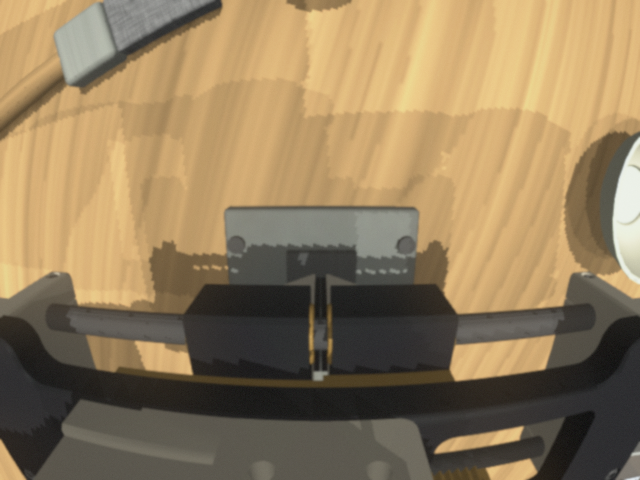

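```bash
python3 -m crank '0 0 -0.1 0 0 0 255;0 0 -0.15 0 0 0 255;0 0 -0.15 0 0 0 255;0 0 -0.15 0 0 0 255'
```

```text
t: 16.45
tool_pos: [496.3, 254.9, 63.0]
tool_rot: [[0.959, -0.001, -0.284], [0.284, 0.005, 0.959], [0.001, -1.0, 0.005]]
force: [-5.3, 17.9, 0.9]
grip_width: 0.3
```

```bash
python3 -m crank '0 0 0.5 0 0 0 255;0 0 2 0 0 0 255;0 -2 3 0 0 0 255;0 -5 3 0 0 0 255;0 -8.5 3 0 0 0 255;0 -10 1 0 0 0 255;0 -10 -3 0 0 0 255;0 -10 -6 0 0 0 255;0 -10 -8 0 0 0 255;0 -10 -8 0 0 0 255;0 -10 -8 0 0 0 255;0 -10 -8 0 0 0 255'
python3 - <<'E'
from h import *
import pickle
s=ctrl.observe();m=ctrl.camera_model("wrist")
im,d=ctrl.read_camera("wrist");cv2.imwrite("pics/w7.png",im);np.save("w7.npy",d)
pickle.dump((m,s),open("w7.pkl","wb"))
a=im[60:300,190:450];cv2.imwrite("pics/c10.png",cv2.resize(cv2.convertScaleAbs(a,alpha=1.2,beta=10),(650,600),interpolation=2))
print(s["tool_pos"],s["force"])
E
```

```text
t: 17.45
tool_pos: [519.6, 175.2, 162.6]
tool_rot: [[0.959, -0.001, -0.284], [0.284, -0.0, 0.959], [-0.001, -1.0, -0.0]]
force: [0.1, 0.4, -0.0]
grip_width: 0.2
[519.64733854 175.20969191 162.62784189] [ 0.10828825  0.35217971 -0.02018187]
```

View pics/c10.png

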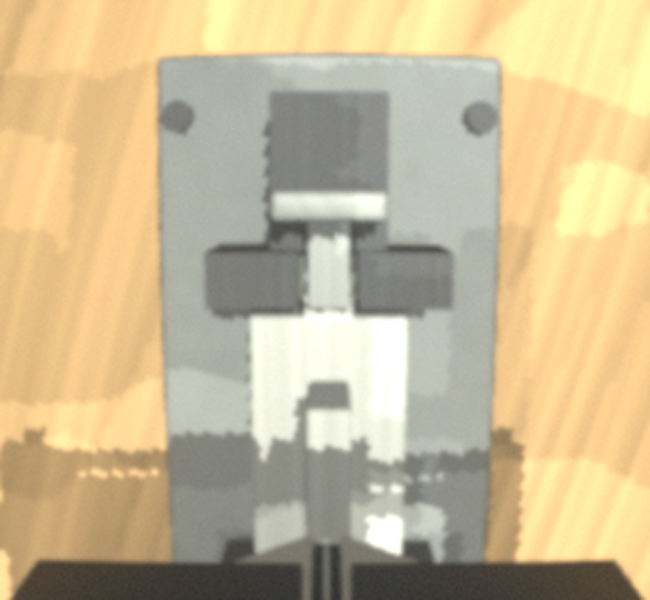

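```bash
python3 - <<'E'
from h import *
import pickle
def ana(f,rows):
    m,s=pickle.load(open(f+".pkl","rb"));R=s["tool_rot"];p=s["tool_pos"]
    g=lambda r,z,a=330:(R.T@(onz(m,190+a/2.5,60+r/2.5,z,True)-p))[2]
    print(f,"cheek out/in",[round(g(r,50,270),1) for r in rows[:2]],"tab out/in top",[round(g(r,75),1) for r in rows[2:]])
ana("w5",(250,312,101,134)); ana("w7",(252,308,193,221))
import numpy as np
m,s=pickle.load(open("w7.pkl","rb"));im=cv2.imread("pics/w7.png")
# intensity profile down tab centre and cheek
for f in("w5","w7"):
    im=cv2.imread(f"pics/{f}.png");g=cv2.cvtColor(im,6);print(f,g[95:160,318:326].mean(1).astype(int).tolist());print(g[150:190,298:306].mean(1).astype(int).tolist())
a=cv2.imread("pics/w7.png")[130:195,285:360];cv2.imwrite("pics/c11.png",cv2.resize(a,None,fx=8,fy=8,interpolation=2))
E
```

```text
w5 cheek out/in [np.float64(57.2), np.float64(41.6)] tab out/in top [np.float64(92.2), np.float64(84.8)]
w7 cheek out/in [np.float64(54.7), np.float64(38.9)] tab out/in top [np.float64(71.4), np.float64(64.4)]
w5 [108, 108, 107, 107, 117, 144, 168, 185, 193, 194, 192, 190, 187, 182, 175, 162, 143, 120, 96, 78, 79, 89, 96, 98, 99, 99, 100, 110, 133, 162, 181, 189, 191, 191, 191, 191, 190, 190, 189, 189, 189, 188, 188, 188, 187, 187, 186, 187, 186, 185, 185, 185, 185, 185, 184, 184, 183, 183, 182, 179, 167, 137, 97, 70, 64]
[95, 94, 92, 92, 93, 94, 97, 95, 87, 80, 86, 93, 97, 97, 96, 97, 97, 97, 97, 97, 97, 97, 97, 97, 97, 96, 97, 98, 97, 97, 98, 97, 97, 97, 92, 85, 83, 106, 144, 178]
w7 [146, 130, 113, 104, 102, 102, 101, 100, 100, 99, 100, 99, 99, 99, 99, 99, 99, 99, 98, 99, 99, 99, 99, 98, 98, 99, 98, 99, 99, 98, 99, 99, 100, 100, 100, 98, 98, 99, 98, 99, 105, 128, 158, 180, 191, 191, 188, 183, 178, 172, 164, 148, 127, 106, 97, 97, 98, 101, 111, 131, 154, 172, 181, 183, 185]
[59, 59, 61, 65, 71, 76, 84, 89, 90, 85, 80, 85, 92, 95, 96, 96, 96, 96, 96, 96, 95, 96, 96, 96, 96, 97, 96, 95, 95, 95, 96, 95, 91, 81, 79, 107, 149, 181, 196, 200]
```

View pics/c11.png

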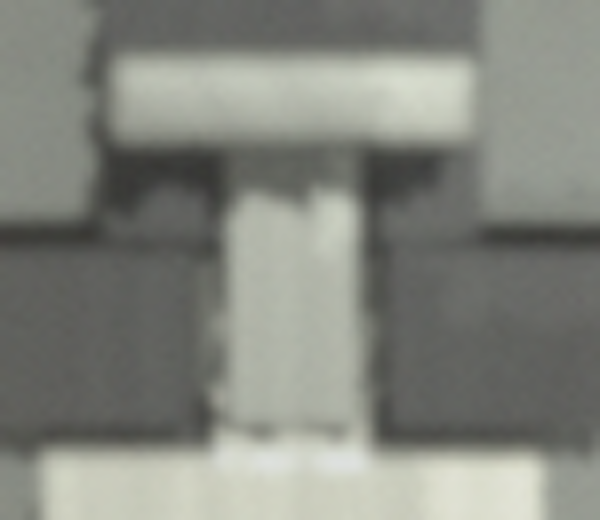

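```bash
python3 -m crank '0 -2 0 0 0 0 100;0 -4 0 0 0 0 100;0 -5 0 0 0 0 100;0 -5 0 0 0 0 100;0 -5 0 0 0 0 100;0 -5 0 0 0 0 100'
python3 - <<'E'
from h import *
import pickle
m,s=pickle.load(open("w7.pkl","rb"));d=np.load("w7.npy");T=m["camera_from_world"]
for u,v in((298,195),(345,195),(322,186),(322,170)):
    c,r=ray(m,u,v,True);print((u,v),(c+r*d[v,u]/(T[:3,:3]@r)[2]).round(1))
im,_=ctrl.read_camera("scene");cv2.imwrite("pics/s2.png",im)
E
```

```text
t: 18.0
tool_pos: [519.3, 175.4, 211.7]
tool_rot: [[0.958, -0.002, -0.285], [0.285, -0.0, 0.958], [-0.002, -1.0, 0.0]]
force: [0.0, -0.3, -0.1]
grip_width: 35.8
(298, 195) [494.6 197.6  39.5]
(345, 195) [527.7 207.5  39.3]
(322, 186) [509.5 209.3  40.8]
(322, 170) [505.9 221.2  48.1]
```

View pics/s2.png

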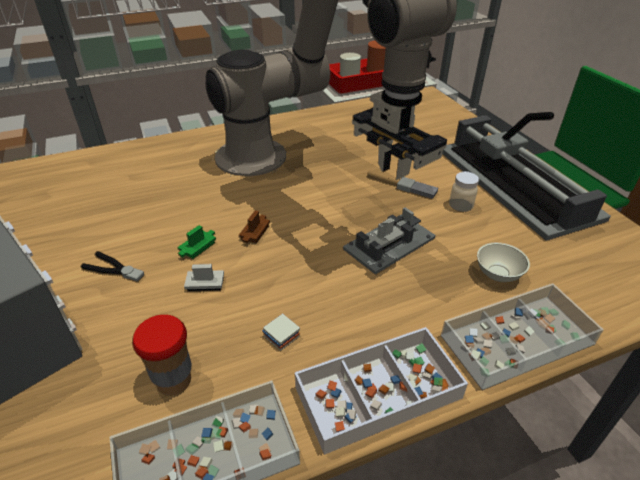

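The scene view shows the pad in the bracket around (388,232) with the bolt tab next to the cheek. The gripper is clear above it and the bystanders are where they started.

```bash
python3 -c "
from rig import ctrl
print(ctrl.job_done())"
```

```text
the job is handed in; nothing more can be done
None
```

The eared pad is fitted fully home in the bracket, the keeper bolt is shut over its ear, and I handed the job in at about 18 s with the gripper clear of everything.

- **Fitting the pad:** I gripped the pad by its rib and lined it up with the slots using the wrist camera. The clips took about 8 N to pass. The pad stopped at its home height (TCP z 56.0, the height worked out for home), and I pressed to about 22 N there.
- **Closing the keeper:** I slid the bolt until it met a firm stop, pushing with at most about 19 N.
- **Last checks:** The pad's plate top measured 39.3 to 39.7 mm (nominal 40), level left to right. The bolt had travelled about 18.3 mm (nominal 18) and its end lay over the ear.
- **Bystanders:** In the final scene view the spare pad, the look-alikes and the other things looked unmoved.
- **Disagreements:**
  - The wrist camera's calibration showed a sideways bias of about 1.1 mm. I compared pad and slot directly in the same pictures to cancel it.
  - At the bolt's stop, the finger position suggested the bolt was about 1.8 mm short of shut. The pictures and the firm stop showed it fully shut, so I relied on those.

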